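# Close the food processor and switch it to fast

### The job

Close the food processor: set the orange lid upright on the clear bowl, turn it back (anticlockwise from above) until its thread drops into place, then screw it forward (clockwise) fully home, down onto the bowl's ledge. Only then press the green key on the machine until it stays down and the red key has popped up; leave the white key up, and do not shift or tip the bottle, canister, tumbler or mug.

Things in the scene. Friction and masses are not known exactly. Their poses are not given: they have to be found in the camera images.
- lid_grip (a point): Loose orange screw lid, 160-260 g, starts upright on the worktop at any turn: 116 mm across, orange part 41 mm tall with flat top plate. On it a black bar handle: 64 long, 18 thick, 36 mm tall, top 77 mm above the skirt's lower edge. This point: on the lid's axis, 60 mm above that edge, 19 mm above the plate, 17 mm below the bar's top. x along the bar, y across it, z up; same after a half turn.
- lid_edge (a point): Centre of the lid's lower skirt edge, 60 mm below lid_grip, same axes. The skirt is hollow, inner diameter 107 mm, with four thread lugs inside. Lid heights given below are those of lid_edge above bowl_ledge.
- bowl_mouth (a point): Centre of the open rim of the machine's clear round bowl, which is fixed and cannot turn; 134 mm above the worktop, z up. The neck is 92 mm across, 104 mm over its thread ribs, and reaches 34 mm down to the ledge. The thread is right-hand with four equal starts (the same every quarter turn), 48 mm of height per turn; where the starts lie varies and is not told.
- bowl_neck (a point): Point on the bowl's axis 17 mm below the rim. A lid set on out of the thread rides on the ribs, 12 to 19 mm high; stops keep it from turning forward. Turned back it climbs, then within 1.8 rad drops about 9 mm, to a height of 7 to 9 mm; 0.3 rad later a stop blocks it. If it hangs, ease the turn. It may be in the thread at once, or first drop off a stop to 12-14 mm: turn on back.
- bowl_ledge (a point): Centre of the bowl's outer ledge, 128 mm across, 34 mm below the rim, 100 mm above the worktop. From the drop, turning forward 1.0 to 1.5 rad brings the lid home: edge on the ledge, height 0, a hard stop; friction holds it. It must be free to rise and sink while turned, e.g. fingers loose (1-2 mm play a side) round the bar; its weight drops it. It cannot be pushed straight down.
- stop_key_top (a point): Centre of the top of the red key, 42 x 28 mm, 66 mm above the worktop when up, 16 mm above the machine's deck. Red, white and green key lie side by side 38 mm apart (28 mm wide, 42 mm long) at the machine's end nearer the robot, the white one 165 mm from the bowl's axis. Axes: x from the keys towards the bowl (the key's long side), y from green towards red.
- slow_key_top (a point): Centre of the top face of the white (middle) key; same size and axes.
- fast_key_top (a point): Centre of the top face of the green key; same size and axes.
- stop_key (a joint): Travel of the red key, m, downward: 0 up, about 0.008 latched down (as it starts), 0.0102 at the bottom.
- slow_key (a joint): Travel of the white key, the same scale; starts up (0).
- fast_key (a joint): Travel of the green key, the same scale; starts up (0). Pressed past 9 mm it latches and stays at about 8 mm when let go; on its way down it frees the other key that was down, which springs up. It needs 3 to 5 N; at 10.2 mm (its top then 55.8 mm above the worktop) it meets a rigid stop.
- soap_mid (a point): Green washing-up bottle with red cap, loose, diameter 60 mm, 190 mm tall; this point is on its axis 95 mm up. Leave alone.
- canister_mid (a point): Steel storage canister, loose, diameter 72 mm, 122 mm tall; this point is on its axis 61 mm up. Leave alone.
- tumbler_mid (a point): Glass tumbler, loose, diameter 68 mm, 120 mm tall; this point is on its axis 60 mm up. Leave alone.
- mug_mid (a point): White mug, loose, diameter 80 mm, 90 mm tall, handle 30 mm out on its +y side; this point is on its axis 45 mm up. Leave alone.
Not all that is in view belongs to the job. There is more than one size of the part that bears lid_grip; the job needs the largest.

How it is judged:
By the outcome, as a careful person would: the job done as asked, in the order asked, and still so for the second after the job is handed in, with the robot touching nothing.
It also fails if it takes over 64 s, if anything falls off the work surface, if the arm or the gripper's body presses on something with over 40 N, if the wrist force passes 120 N, or if a joint passes its speed limit or range.

### The arm

A 6-joint arm with a two-finger parallel gripper is mounted at the origin on the work surface. World frame = base frame: x ahead of the robot, y to its left, z up, the work surface at z = 0. Lengths are in mm, angles in rad, forces in N, time in s.
With the tool pointing down it reaches from about 275 to 775 mm from the base axis. Payload 14.6 kg.
Tool frame: the origin (TCP) lies on the centre line of the jaws, within the pads' length; the fingertips stand robot.nose_length ahead of it and the grasp point (between the pads) lies 6 mm ahead of it (robot.nose_length is the distance from the TCP to the fingertips, in mm); z points along the fingers, y is the line along which they close (so a half turn about z gives the same grasp; the last joint's range is limited). The gripper opens to 85 mm and grips with 20 to 120 N. Pads are 22 mm wide; open, the fingers measure 114 mm over their backs; the gripper's body (76 mm by 85 mm) begins 54 mm behind the grasp point. The pads swing forward as they close: fully open they stand 13 mm farther back than shut.
Start: joints at [-1.428, 0.263, -0.048, 1.259, 0, 1.415], TCP at [154.038, -501.897, 256.278] pointing down, gripper open.
Joint ranges: [-2.65, 2.65], [-0.89, 1.7], [-1.18, 1.37], [-2.13, 2.11], [-1.35, 1.29], [-3.14, 3.14]. Speed limits (rad/s): [1.89, 1.89, 2.57, 2.79, 3.14, 3.14].

### API

Orientations are given as a unit quaternion [x, y, z, w].
In Python, from plant import robot, read_camera, calibration, nets gives the robot as it stands.
- The arm moves only by the tool step_arm, never from a script. Its argument "increments" is a list of rows, each a list of 7 numbers: the shift along the tool's x, y, z scaled (see below), then the turn, a rotation vector about the tool's x, y, z scaled (see below), then the opening, from -1 (shut) to 1 (fully open), so that 0 is half open. In form: [[dx, dy, dz, ax, ay, az, fingers], ...]. A call has 1 to 10 rows; each row is the pose to reach, as a shift and turn from the pose commanded when the call began, along the tool's axes at that moment, turning the shorter way round; what a row does not reach only later rows make up. The controller multiplies each number of a shift by 120 mm and each number of a turn by 180 degrees. A row lasts 1/10 s, in which the tool goes at most 50 mm and 8.59 degrees, less where a joint would pass 70% of its speed; a pose out of reach is approached as far as the arm can. A call with a number of a shift or a turn outside -1 to 1 is refused whole. A call with a gripper value outside its range is refused whole. The fingers move at their own pace and stop on an object; "force" is the grip in N (left out, the last holds). Time passes only in rows, so rows that repeat a pose let the fingers close. It gives the time, the measured TCP pose, the force, the opening and the grip force at its end, in the units of the state.
- robot.observe(): the state, without advancing time (a new reading comes with each control period).
- read_camera(name): name is "side" or "top"; returns the picture (400x640x3 uint8, blue, green, red); there is no depth.
- calibration(name): a dict with "camera_matrix" (3x3 intrinsics, pixels), "rvec" (rotation vector, rad) and "tvec" (3), from world to camera coordinates, as OpenCV has them. Camera axes: x right, y down, z forward; pixel columns grow to the right and rows downward; lengths in mm; the calibration is good to about 2 mm. A picture is of the moment at which its call begins. calibration takes no time and is no camera call.
- robot.hand_in(): hands the job in; it is judged then, once.
Trained networks look in the newest picture that a camera, given by its name, has taken for a name from the list of things; names that differ only in an ending like _2 or _b are one class to them, and where a whole thing is asked for, a point or a joint stands for the part that bears it (a point fixed in the world has none). Each returns a list of dicts, best first, with "p" (0 to 1); they miss things now and then, are a little off and sometimes report something else, mostly with a low value. They report only what shows in the picture. A call takes as long as a camera call. They do not tell look-alikes from the thing itself.
- nets.silhouettes(query, camera): "region" (400x640 bool, what is visible of it) and "rect" ([left, top, right, bottom] in pixels, round what is visible of it).
The state is a dict: "t": time; "qpos": joint angles; "joint_vel": joint speeds; "joint_efforts": joint torques, N m; "position": TCP position; "eef_rot": TCP orientation; "ft_force": force on the tool from outside, world axes, zero at the start; "moment": the same for the moment, N m; "finger_gap": finger opening in mm; "grip_force": force on a finger pad.
Only numpy, scipy, OpenCV 4.12 (cv2) and the standard library are available. Lean on these libraries where they do the work, as an engineer would, in place of code of your own. Each camera call takes 0.05 s, during which the arm holds its last target. There are 200 camera calls.

## Working session

There is one attempt and no reset: what is moved stays moved. The work goes in short steps, Python scripts to look and compute and a tool call to move; the robot and the scene stay as the last step left them, time stands still between calls to the robot, and variables do not carry over. Pictures are saved under pics/ and viewed, at most 10 in all, crops included, and the job is handed in when it is done.

Besides the shell and the picture viewer there is one more tool, called after ">>>" in YAML: its name, and indented under it one key for each argument. step_arm: Moves the arm, as the interface text tells. Its arguments: {"type":"object","properties":{"increments":{"type":"array"},"force":{"type":"number"}},"required":["increments"]}

```bash
mkdir -p pics; ls; python3 - <<'E'
from plant import robot, read_camera, calibration, nets
import cv2,numpy as np
s=robot.observe();print({k:np.round(v,3).tolist() for k,v in s.items()}, robot.nose_length)
for c in("side","top"):
    im=read_camera(c);cv2.imwrite(f"pics/{c}0.png",im)
    k=calibration(c);R=cv2.Rodrigues(np.array(k["rvec"],float))[0];print(c,np.round(k["camera_matrix"],1).tolist(),"pos",(-R.T@np.array(k["tvec"],float).reshape(3)).round())
    for q in("lid_grip","bowl_mouth","stop_key","slow_key","fast_key","soap_mid","canister_mid","tumbler_mid","mug_mid"):
        try: print(q,[(round(d["p"],2),np.round(d["rect"]).tolist()) for d in nets.silhouettes(q,c)][:5])
        except Exception as e: print(q,e)
E
```

```text
pics
{'t': 0.0, 'qpos': [-1.428, 0.264, -0.049, 1.259, -0.0, 1.415], 'joint_vel': [-0.0, 0.0, 0.0, -0.001, -0.002, -0.0], 'joint_efforts': [0.002, -63.761, 38.457, 0.014, 0.0, -0.0], 'position': [153.994, -501.661, 255.823], 'eef_rot': [0.989, 0.148, -0.0, -0.001], 'ft_force': [-0.55, 0.589, -0.328], 'moment': [0.001, 0.02, -0.019], 'grip_force': 0.0, 'finger_gap': 85.267} 25.0
side [[519.7, 0.0, 323.4], [0.0, 519.7, 197.0], [0.0, 0.0, 1.0]] pos [   86. -1200.  1400.]
lid_grip [(0.88, [334.0, 240.0, 367.0, 281.0]), (0.73, [297.0, 272.0, 321.0, 299.0]), (0.57, [309.0, 140.0, 343.0, 176.0])]
bowl_mouth [(0.9, [308.0, 136.0, 343.0, 173.0])]
stop_key [(0.56, [276.0, 156.0, 285.0, 165.0])]
slow_key [(0.65, [332.0, 242.0, 370.0, 277.0]), (0.64, [277.0, 164.0, 287.0, 170.0]), (0.55, [308.0, 138.0, 343.0, 174.0])]
fast_key [(0.49, [277.0, 169.0, 293.0, 177.0])]
soap_mid [(0.57, [344.0, 177.0, 369.0, 211.0]), (0.2, [283.0, 170.0, 293.0, 179.0])]
canister_mid [(0.63, [278.0, 165.0, 291.0, 170.0]), (0.55, [347.0, 177.0, 368.0, 214.0])]
tumbler_mid [(0.57, [262.0, 112.0, 276.0, 143.0])]
mug_mid [(0.97, [371.0, 304.0, 402.0, 346.0])]
top [[382.5, 0.0, 323.5], [0.0, 382.5, 207.0], [0.0, 0.0, 1.0]] pos [ 504.  -24. 1136.]
lid_grip [(0.82, [400.0, 252.0, 434.0, 283.0]), (0.66, [378.0, 193.0, 419.0, 234.0]), (0.61, [382.0, 150.0, 410.0, 177.0])]
bowl_mouth [(0.69, [211.0, 157.0, 261.0, 205.0])]
stop_key [(0.64, [216.0, 231.0, 224.0, 246.0])]
slow_key [(0.5, [225.0, 232.0, 237.0, 248.0])]
fast_key [(0.66, [240.0, 233.0, 252.0, 247.0]), (0.66, [379.0, 194.0, 418.0, 232.0])]
soap_mid [(0.67, [308.0, 230.0, 330.0, 253.0]), (0.36, [375.0, 192.0, 421.0, 233.0])]
canister_mid [(0.69, [301.0, 154.0, 325.0, 184.0])]
tumbler_mid [(0.58, [117.0, 228.0, 162.0, 253.0])]
mug_mid [(0.63, [475.0, 203.0, 523.0, 227.0])]
```

```bash
python3 - <<'E'
import cv2
a=cv2.imread("pics/top0.png")[120:320,100:560]
cv2.imwrite("pics/top0c.png",cv2.resize(a,(800,348),interpolation=cv2.INTER_CUBIC))
a=cv2.imread("pics/side0.png")[90:360,230:430]
cv2.imwrite("pics/side0c.png",cv2.resize(a,(444,600),interpolation=cv2.INTER_CUBIC))
E
```

```text
(no output)
```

View pics/top0c.png

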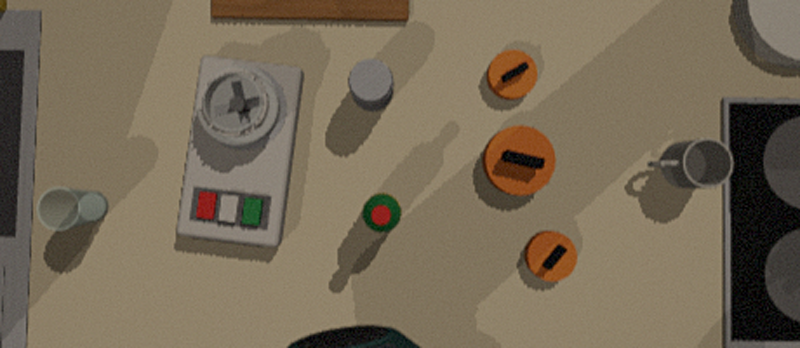

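View pics/side0c.png

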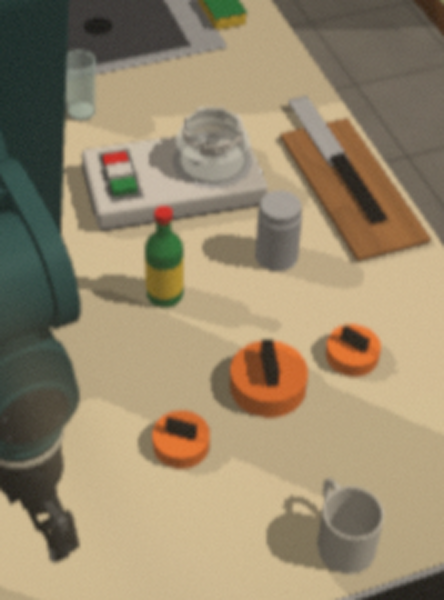

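Three orange lids show in the top image: (394,163) and (417,267) small, ~28–33 px wide, and (399,213) ~41 px ≈ 117 mm at that range. The middle one fits the 116 mm lid. Next I fit models to colour masks and confirm with an enlarged crop.

```bash
cat > h.py <<'E'
from plant import robot, read_camera, calibration, nets
import cv2,numpy as np
from scipy.optimize import minimize
from scipy.spatial.transform import Rotation as Rot
C={c:calibration(c) for c in("side","top")}
def proj(P,c):
    k=C[c];return cv2.projectPoints(np.array(P,float).reshape(-1,3),np.array(k["rvec"],float),np.array(k["tvec"],float),np.array(k["camera_matrix"],float),None)[0].reshape(-1,2)
def back(uv,z,c):
    k=C[c];K=np.array(k["camera_matrix"],float);R=cv2.Rodrigues(np.array(k["rvec"],float))[0];t=np.array(k["tvec"],float).reshape(3)
    o=-R.T@t;d=R.T@np.linalg.inv(K)@np.array([uv[0],uv[1],1.]);return (o+d*(z-o[2])/d[2])
def circ(x,y,z,r,n=48):
    a=np.linspace(0,2*np.pi,n,False);return np.c_[x+r*np.cos(a),y+r*np.sin(a),np.full(n,z)]
def box(x,y,yaw,l,w,z0,z1):
    c,s=np.cos(yaw),np.sin(yaw);P=[]
    for z in(z0,z1):
        for a,b in((-1,-1),(1,-1),(1,1),(-1,1)):P.append((x+c*a*l/2-s*b*w/2,y+s*a*l/2+c*b*w/2,z))
    return np.array(P)
S=8
def hull(P,c,o,shape):   # antialiased fraction mask in window
    h=cv2.convexHull(((proj(P,c)-o+.5)*S).astype(np.float32)).astype(np.int32)
    m=np.zeros((shape[0]*S,shape[1]*S),np.uint8);cv2.fillConvexPoly(m,h,255)
    return cv2.resize(m,(shape[1],shape[0]),interpolation=cv2.INTER_AREA)/255.
def masks(im):
    h=cv2.cvtColor(im,cv2.COLOR_BGR2HSV);H,Sa,V=[h[...,i].astype(int) for i in range(3)]
    return dict(orange=(H>3)&(H<17)&(Sa>150)&(V>60),black=(V<60),red=((H<5)|(H>174))&(Sa>140)&(V>60),green=(H>50)&(H<80)&(Sa>110)&(V>40))
E
cat > m1.py <<'E'
from h import *
ims={c:cv2.imread(f"pics/{c}0.png") for c in C}
x0=back((399,213),41,"top");print("lid init",x0.round(1))
wins={}
for c in C:
    u=proj([[x0[0],x0[1],40]],c)[0].round().astype(int);o=u-32
    m=masks(ims[c]);sl=(slice(o[1],o[1]+64),slice(o[0],o[0]+64))
    a=hull(np.r_[circ(x0[0],x0[1],0,66),circ(x0[0],x0[1],77,66)],c,o,(64,64))>.5
    bl=hull(box(x0[0],x0[1],0,64,64,41,77),c,o,(64,64))>.5
    wins[c]=(o,m["orange"][sl]&a,m["black"][sl]&bl)
def cost(p,cs=("side","top")):
    x,y,t=p;e=0
    for c in cs:
        o,mo,mb=wins[c]
        hb=hull(box(x,y,t,64,18,41,77),c,o,(64,64));hl=np.maximum(hull(np.r_[circ(x,y,0,58),circ(x,y,41,58)],c,o,(64,64)),hb)
        e+=np.abs(hl-(mo|mb)).sum()+np.abs(hb-mb).sum()
    return e
for cs in(("side","top"),("side",),("top",)):
    best=min((minimize(cost,[x0[0],x0[1],t],args=(cs,),method="Nelder-Mead",options=dict(initial_simplex=[[x0[0]-6,x0[1]-5,t],[x0[0]+6,x0[1],t],[x0[0],x0[1]+6,t],[x0[0],x0[1],t+.4]])) for t in np.arange(0,np.pi,.5)),key=lambda r:r.fun)
    print(cs,best.x.round(3),best.fun)
    if len(cs)==2:L=best.x
for c in C:
  m=masks(ims[c])
  for col,z in(("red",58),("green",66)):
    w=np.zeros((400,640),bool)
    (w.__setitem__((slice(222,255),slice(205,262)),True) if c=="top" else w.__setitem__((slice(150,182),slice(268,300)),True))
    mm=(m[col]&w).astype(np.uint8);n,lab,st,ce=cv2.connectedComponentsWithStats(mm);i=1+np.argmax(st[1:,4])
    print(c,col,st[i],ce[i].round(1),back(ce[i],z,c).round(1))
  d=[nets.silhouettes("bowl_mouth",c)]
  r=d[0][0]["region"];print(c,"bowl",r.sum());np.save(f"bowl_{c}.npy",r)
im=ims["top"][180:245,365:435];big=cv2.resize(im,None,fx=8,fy=8,interpolation=cv2.INTER_CUBIC)
for P in(circ(L[0],L[1],0,58),circ(L[0],L[1],41,58),box(*L,64,18,41,77)):
    cv2.polylines(big,[((proj(P,"top")-[365,180]+.5)*8).astype(int)],True,(255,255,0),1)
im=ims["top"][145:260,195:270];b2=cv2.resize(im,None,fx=5,fy=5,interpolation=cv2.INTER_CUBIC)
cv2.imwrite("pics/lid1.png",big);cv2.imwrite("pics/mach1.png",b2)
im=ims["side"][125:190,265:350];cv2.imwrite("pics/mach1s.png",cv2.resize(im,None,fx=8,fy=8,interpolation=cv2.INTER_CUBIC))
E
python3 m1.py
```

```text
lid init [ 549.1 -239.    41. ]
('side', 'top') [ 552.691 -238.194    1.322] 288.3921568627451
('side',) [ 554.309 -235.567    1.194] 167.02352941176468
('top',) [ 552.732 -238.887    4.522] 101.9372549019608
side red [276 158  12   6  45] [281.2 160.6] [469.6 273.7  58. ]
side green [280 171  11   6  52] [285.1 173.2] [460.3 191.9  66. ]
side bowl 938
top red [213 230  12  16 158] [218.3 237.7] [469.6 271.4  58. ]
top green [239 234  12  16 152] [244.6 241.1] [461.7 195.7  66. ]
top bowl 1814
```

View pics/lid1.png

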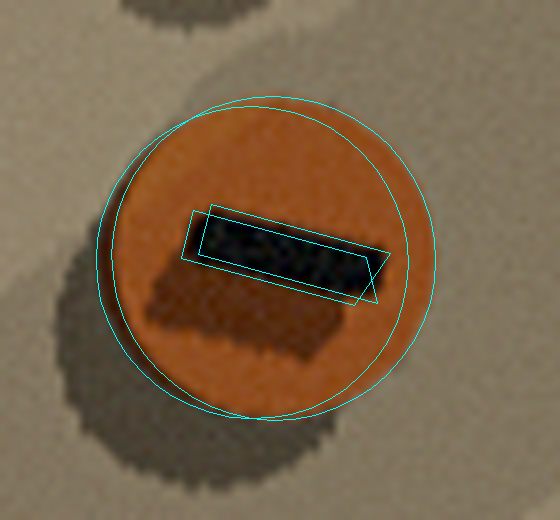

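View pics/mach1.png

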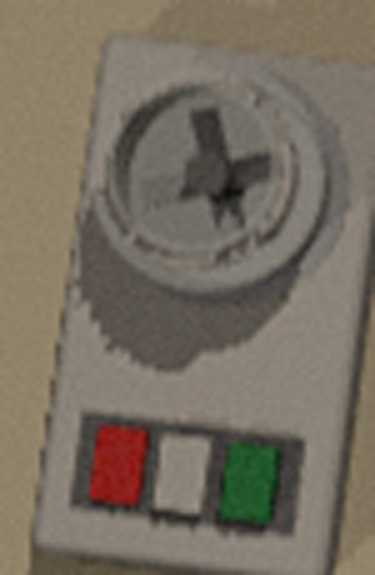

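The crop confirms the large lid at top px (399,213), with its bar running roughly along world y. The machine has red, white and green keys at top px (218,238), (231,239) and (245,241), and the bowl is centred near (238,181). Now I refine the bar yaw and bowl centre.

```bash
cat > m2.py <<'E'
from h import *
ims={c:cv2.imread(f"pics/{c}0.png") for c in C}
r=np.load("bowl_top.npy")
for c in C:
    r=np.load(f"bowl_{c}.npy").astype(float);o=np.array([205,150]) if c=="top" else np.array([300,125]);w=r[o[1]:o[1]+64,o[0]:o[0]+64]
    ys,xs=np.nonzero(r);print(c,"rect",xs.min(),ys.min(),xs.max(),ys.max())
    for zb,rb in((100,64),(50,64),(50,55)):
        f=lambda p:np.abs(hull(np.r_[circ(p[0],p[1],100,64),circ(p[0],p[1],134,46),circ(p[0],p[1],zb,rb)],c,o,(64,64))-w).sum()
        b=minimize(f,[629,216],method="Nelder-Mead",options=dict(initial_simplex=[[620,210],[640,214],[628,224]]));print(c,zb,rb,b.x.round(1),b.fun)
L=(552.7,-238.6)
for c in C:
    h=cv2.cvtColor(ims[c],cv2.COLOR_BGR2HSV);u=proj([[L[0],L[1],60]],c)[0];
    Y,X=np.mgrid[:400,:640];m=((h[...,2]<48)&(np.hypot(X-u[0],Y-u[1])<19)).astype(np.uint8)
    n,lab,st,ce=cv2.connectedComponentsWithStats(m);i=1+np.argmax(st[1:,4]);m=(lab==i);o=np.round(u).astype(int)-32
    w=m[o[1]:o[1]+64,o[0]:o[0]+64].astype(float)
    f=lambda p:np.abs(hull(box(*p,64,18,41,77),c,o,(64,64))-w).sum()
    b=min((minimize(f,[*L,t],method="Nelder-Mead",options=dict(initial_simplex=[[L[0]-5,L[1]-4,t],[L[0]+5,L[1],t],[L[0],L[1]+5,t],[L[0],L[1],t+.2]])) for t in(1,1.2,1.4,1.6)),key=lambda r:r.fun)
    print(c,"bar",st[i],b.x.round(3),b.fun,w.sum())
E
python3 m2.py
```

```text
side rect 309 138 342 171
side 100 64 [628.9 211.8] 279.53333333333336
side 50 64 [635.  225.6] 52.38039215686274
side 50 55 [632.2 218.6] 58.31372549019608
top rect 213 157 260 203
top 100 64 [628.  216.3] 90.14901960784314
top 50 64 [629.2 220.2] 100.62745098039215
top 50 55 [627.8 216.5] 87.16862745098038
side bar [349 252   5  10  16] [ 557.639 -231.646    1.114] 108.53333333333333 16.0
top bar [388 207  25  10 146] [ 552.575 -237.193    1.398] 40.17254901960784 146.0
```

View pics/mach1s.png

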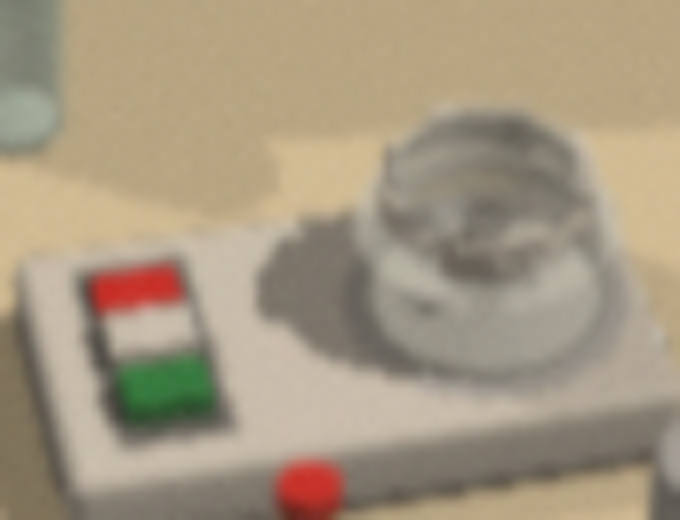

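```bash
cat > go.py <<'E'
# commanded pose x,y,z,heading(tool x); tool pointing down
import json,sys,os,numpy as np
F="cmd.json"
def load(): return json.load(open(F)) if os.path.exists(F) else [154.038,-501.897,256.278,2*np.arctan2(.148,.989)]
def go(x,y,z,h,c=None,note=""):
    c=c or load(); d=np.array([x,y,z])-c[:3]
    hd=c[3];loc=np.array([d[0]*np.cos(hd)+d[1]*np.sin(hd),d[0]*np.sin(hd)-d[1]*np.cos(hd),-d[2]])
    n=int(np.ceil(max(np.abs(loc).max()/119,1e-6)));step=d/n
    for i in range(n):
        hd=c[3];l=np.array([step[0]*np.cos(hd)+step[1]*np.sin(hd),step[0]*np.sin(hd)-step[1]*np.cos(hd),-step[2]])/120
        l=l.round(3);a=round(-(h-hd)/np.pi,3)
        k=int(np.ceil(max(np.linalg.norm(l)*120/50,abs(a)*180/8.59)))
        g=l*120;c=[c[0]+g[0]*np.cos(hd)+g[1]*np.sin(hd),c[1]+g[0]*np.sin(hd)-g[1]*np.cos(hd),c[2]-g[2],hd-a*np.pi]
        print(note,l.tolist(),"az",a,"rows>=",k,"->",np.round(c,2).tolist())
    json.dump(c,open(F,"w"));return c
if __name__=="__main__":
    for a in sys.argv[1:]: go(*map(float,a.split(",")))
E
python3 go.py 552.6,-238,200,1.37 552.6,-238,70,1.37
python3 - <<'E'
from h import *
for n,uv,z in(("soap",(319,241),190),("can",(313,169),122),("mug",(499,215),90),("tumbler",(134,240),120)):print(n,back(uv,z,"top").round())
E
```

```text
[0.955, -0.283, 0.117] az -0.342 rows>= 8 -> [253.68, -435.88, 242.24, 1.37]
 [0.703, 0.705, 0.117] az 0.0 rows>= 3 -> [353.3, -369.93, 228.2, 1.37]
 [0.703, 0.705, 0.117] az 0.0 rows>= 3 -> [452.93, -303.99, 214.16, 1.37]
 [0.703, 0.705, 0.117] az 0.0 rows>= 3 -> [552.55, -238.05, 200.12, 1.37]
 [0.0, 0.0, 0.542] az 0.0 rows>= 2 -> [552.55, -238.05, 135.08, 1.37]
 [0.0, 0.0, 0.542] az 0.0 rows>= 2 -> [552.55, -238.05, 70.04, 1.37]
soap [470. -13. 190.]
can [659.   7. 122.]
mug [ 547. -503.   90.]
tumbler [461. 477. 120.]
```

>>> step_arm:
  increments:
    - [0.955,-0.283,0.117,0,0,-0.342,0]
    - [0.955,-0.283,0.117,0,0,-0.342,0]
    - [0.955,-0.283,0.117,0,0,-0.342,0]
    - [0.955,-0.283,0.117,0,0,-0.342,0]
    - [0.955,-0.283,0.117,0,0,-0.342,0]
    - [0.955,-0.283,0.117,0,0,-0.342,0]
    - [0.955,-0.283,0.117,0,0,-0.342,0]
    - [0.955,-0.283,0.117,0,0,-0.342,0]
    - [0.955,-0.283,0.117,0,0,-0.342,0]

```text
t: 2.0
position: [253.6, -435.8, 242.2]
eef_rot: [0.775, 0.632, 0.0, -0.0]
ft_force: [-0.4, -0.1, 0.4]
finger_gap: 42.7
grip_force: 0.0
```

>>> step_arm:
  increments:
    - [0.703,0.705,0.117,0,0,0,0]
    - [0.703,0.705,0.117,0,0,0,0]
    - [0.703,0.705,0.117,0,0,0,0]
    - [0.703,0.705,0.117,0,0,0,0]

```text
t: 2.4
position: [354.9, -368.2, 227.9]
eef_rot: [0.774, 0.633, 0.0, -0.0]
ft_force: [0.1, -0.4, -0.2]
finger_gap: 42.6
grip_force: 0.0
```

>>> step_arm:
  increments:
    - [0.703,0.705,0.117,0,0,0,0]
    - [0.703,0.705,0.117,0,0,0,0]
    - [0.703,0.705,0.117,0,0,0,0]
    - [0.703,0.705,0.117,0,0,0,0]

```text
t: 2.8
position: [454.1, -302.8, 213.7]
eef_rot: [0.774, 0.633, 0.0, -0.0]
ft_force: [-0.1, -0.2, -0.1]
finger_gap: 42.8
grip_force: 0.0
```

>>> step_arm:
  increments:
    - [0.703,0.705,0.117,0,0,0,0]
    - [0.703,0.705,0.117,0,0,0,0]
    - [0.703,0.705,0.117,0,0,0,0]
    - [0.703,0.705,0.117,0,0,0,0]
    - [0.703,0.705,0.117,0,0,0,0]

```text
t: 3.3
position: [551.7, -238.6, 200.1]
eef_rot: [0.774, 0.633, -0.0, -0.0]
ft_force: [0.3, 0.2, 0.7]
finger_gap: 42.7
grip_force: 0.0
```

>>> step_arm:
  increments:
    - [0,0,0.3,0,0,0,0]
    - [0,0,0.6,0,0,0,0]
    - [0,0,0.9,0,0,0,0]
    - [0,0,0.9,0,0,0,0]

```text
t: 3.7
position: [549.2, -237.9, 88.9]
eef_rot: [0.775, 0.632, -0.001, -0.003]
ft_force: [-0.3, 0.5, 1.4]
finger_gap: 42.6
grip_force: 0.0
```

>>> step_arm:
  increments:
    - [0,0,0.09,0,0,0,0]
    - [0,0,0.184,0,0,0,0]
    - [0,0,0.184,0,0,0,-1]
    - [0,0,0.184,0,0,0,-1]
    - [0,0,0.184,0,0,0,-1]
    - [0,0,0.184,0,0,0,-1]
    - [0,0,0.184,0,0,0,-1]
    - [0,0,0.184,0,0,0,-1]
  force: 40

```text
t: 4.5
position: [552.7, -237.9, 70.7]
eef_rot: [0.774, 0.634, 0.0, 0.0]
ft_force: [-1.5, -0.4, 6.4]
finger_gap: 17.5
grip_force: 40.8
```

```bash
python3 - <<'E'
from plant import robot
s=robot.observe();print(s)
E
```

```text
{'t': 4.5, 'qpos': array([-5.41868591e-01,  5.02370337e-01, -1.95717897e-01,  8.71693132e-01,
       -1.09124651e-04,  1.22744493e+00]), 'joint_vel': array([-0.00055211, -0.00096024,  0.00015447, -0.00270382, -0.00014905,
       -0.00092088]), 'joint_efforts': array([ 2.09525856e-01, -7.63175583e+01,  3.16428959e+01, -3.80548406e-01,
        1.50294718e-01, -2.08745601e-03]), 'position': array([ 552.65966338, -237.9419252 ,   70.66581813]), 'eef_rot': array([7.73697489e-01, 6.33554997e-01, 1.19183499e-04, 4.96294969e-04]), 'ft_force': array([-1.51014423, -0.36690863,  6.38910742]), 'moment': array([-0.00180749,  0.27415838, -0.03507237]), 'grip_force': 40.836607217788696, 'finger_gap': 17.503284894213387}
```

Grasped (gap 17.5 mm). I lift and carry over the canister and bottle to above the bowl.

```bash
python3 go.py 552.6,-238,290,1.37 575,0,290,1.37 629,216.5,290,1.37 629,216.5,235,1.37
```

```text
[0.0, 0.0, -0.917] az 0.0 rows>= 3 -> [552.55, -238.05, 180.08, 1.37]
 [0.0, 0.0, -0.917] az 0.0 rows>= 3 -> [552.55, -238.05, 290.12, 1.37]
 [0.991, -0.105, 0.0] az 0.0 rows>= 3 -> [563.75, -118.99, 290.12, 1.37]
 [0.991, -0.105, 0.0] az 0.0 rows>= 3 -> [574.94, 0.07, 290.12, 1.37]
 [0.929, 0.042, 0.0] az 0.0 rows>= 3 -> [601.95, 108.35, 290.12, 1.37]
 [0.929, 0.042, 0.0] az 0.0 rows>= 3 -> [628.96, 216.62, 290.12, 1.37]
 [-0.001, 0.001, 0.459] az 0.0 rows>= 2 -> [629.05, 216.48, 235.04, 1.37]
```

>>> step_arm:
  increments:
    - [0,0,-0.1,0,0,0,-1]
    - [0,0,-0.3,0,0,0,-1]
    - [0,0,-0.6,0,0,0,-1]
    - [0,0,-0.9,0,0,0,-1]
    - [0,0,-0.9,0,0,0,-1]
    - [0,0,-0.9,0,0,0,-1]

```text
t: 5.1
position: [552.5, -237.8, 178.7]
eef_rot: [0.774, 0.634, 0.0, 0.001]
ft_force: [-1.0, -0.2, -2.9]
finger_gap: 17.4
grip_force: 39.9
```

>>> step_arm:
  increments:
    - [0,0,-0.3,0,0,0,-1]
    - [0,0,-0.6,0,0,0,-1]
    - [0,0,-0.933,0,0,0,-1]
    - [0,0,-0.933,0,0,0,-1]
    - [0,0,-0.933,0,0,0,-1]

```text
t: 5.6
position: [552.3, -237.7, 289.0]
eef_rot: [0.774, 0.634, -0.0, -0.0]
ft_force: [1.2, 0.7, -2.8]
finger_gap: 17.8
grip_force: 40.1
```

>>> step_arm:
  increments:
    - [0.25,-0.026,0,0,0,0,-1]
    - [0.6,-0.063,0,0,0,0,-1]
    - [0.991,-0.105,0,0,0,0,-1]
    - [0.991,-0.105,0,0,0,0,-1]

```text
t: 6.0
position: [562.8, -114.0, 288.0]
eef_rot: [0.772, 0.635, -0.0, -0.002]
ft_force: [-0.2, -0.7, -2.3]
finger_gap: 17.6
grip_force: 40.0
```

>>> step_arm:
  increments:
    - [0.35,-0.037,0,0,0,0,-1]
    - [0.7,-0.074,0,0,0,0,-1]
    - [0.991,-0.105,0,0,0,0,-1]
    - [0.991,-0.105,0,0,0,0,-1]

```text
t: 6.4
position: [573.9, 3.7, 287.9]
eef_rot: [0.773, 0.635, -0.001, -0.002]
ft_force: [-0.1, -0.7, -1.5]
finger_gap: 17.5
grip_force: 40.0
```

>>> step_arm:
  increments:
    - [0.35,0.016,0,0,0,0,-1]
    - [0.7,0.032,0,0,0,0,-1]
    - [0.929,0.042,0,0,0,0,-1]
    - [0.929,0.042,0,0,0,0,-1]

```text
t: 6.8
position: [601.6, 110.9, 287.6]
eef_rot: [0.773, 0.635, -0.001, -0.001]
ft_force: [-0.1, 0.8, -3.0]
finger_gap: 17.4
grip_force: 40.0
```

>>> step_arm:
  increments:
    - [0.35,0.016,0,0,0,0,-1]
    - [0.7,0.032,0,0,0,0,-1]
    - [0.929,0.042,0,0,0,0,-1]
    - [0.929,0.042,0,0,0,0,-1]
    - [0.929,0.042,0,0,0,0,-1]

```text
t: 7.3
position: [628.4, 216.2, 288.4]
eef_rot: [0.774, 0.634, -0.001, -0.0]
ft_force: [0.2, -0.2, -2.4]
finger_gap: 17.3
grip_force: 40.0
```

>>> step_arm:
  increments:
    - [0,0,0.25,0,0,0,-1]
    - [0,0,0.459,0,0,0,-1]
    - [0,0,0.459,0,0,0,-1]
    - [0,0,0.459,0,0,0,-1]

```text
t: 7.7
position: [628.3, 215.7, 235.4]
eef_rot: [0.774, 0.633, -0.0, -0.0]
ft_force: [-0.4, 0.3, -1.7]
finger_gap: 17.5
grip_force: 40.0
```

```bash
cat > m3.py <<'E'
import sys
from h import *
s=robot.observe();p=s["position"];print(s["t"],p.round(2),s["ft_force"].round(1))
tag=sys.argv[1]
for c in C:
    im=read_camera(c);cv2.imwrite(f"pics/{c}{tag}.png",im)
    m=masks(im)["orange"].astype(np.uint8);ze=p[2]-70
    u=proj([[p[0],p[1],ze+20]],c)[0].round().astype(int);o=u-40
    a=hull(np.r_[circ(p[0],p[1],ze-5,72),circ(p[0],p[1],ze+50,72)],c,o,(80,80))>.5
    w=(m[o[1]:o[1]+80,o[0]:o[0]+80]>0)&a
    # hull of visible orange
    pts=cv2.findNonZero(w.astype(np.uint8));ww=np.zeros((80,80),np.uint8);cv2.fillConvexPoly(ww,cv2.convexHull(pts),1)
    f=lambda q:np.abs(hull(np.r_[circ(q[0],q[1],ze,58),circ(q[0],q[1],ze+41,58)],c,o,(80,80))-ww).sum()
    b=minimize(f,p[:2],method="Nelder-Mead",options=dict(initial_simplex=[[p[0]-6,p[1]-4],[p[0]+6,p[1]],[p[0],p[1]+6]]));print(c,w.sum(),b.x.round(1),b.fun)
E
python3 m3.py 1
```

```text
7.7 [628.28 215.73 235.36] [-0.4  0.3 -1.7]
side 577 [628.8 216.6] 52.85490196078431
top 909 [626.3 212.1] 397.53725490196075
```

```bash
python3 - <<'E'
from h import *
out=[]
for c,(x,y) in(("top",(208,150)),("side",(298,128))):
    im=cv2.imread(f"pics/{c}0.png")[y:y+58,x:x+56];f=7
    b=cv2.resize(im,None,fx=f,fy=f,interpolation=cv2.INTER_LANCZOS4)
    b=cv2.convertScaleAbs(b,alpha=1.5,beta=-60)
    for P,col in((circ(629,216.5,134,46),(255,255,0)),(circ(629,216.5,100,64),(0,0,255))):
        cv2.polylines(b,[((proj(P,c)-[x,y]+.5)*f).astype(int)],True,col,1)
    out.append(b)
cv2.imwrite("pics/bowl2.png",np.hstack(out))
E
```

```text
(no output)
```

View pics/bowl2.png

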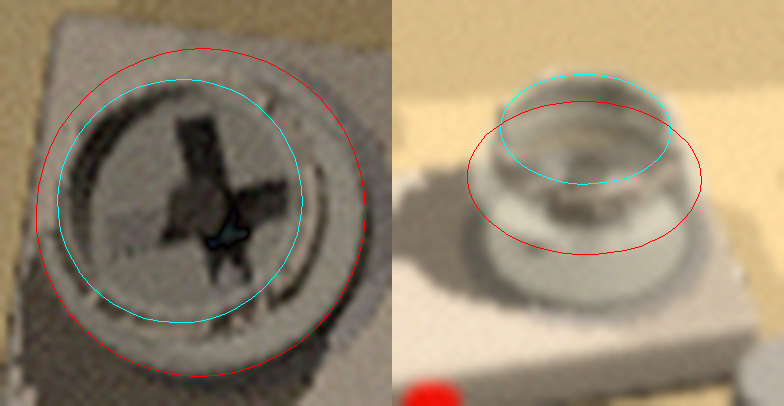

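The overlay matches the bowl to within 1–2 mm in both views (rim circle at top crop (180,200), side crop (585,130)). I descend gently and watch the force.

>>> step_arm:
  increments:
    - [0,0,0.1,0,0,0,-1]
    - [0,0,0.2,0,0,0,-1]
    - [0,0,0.23,0,0,0,-1]
    - [0,0,0.26,0,0,0,-1]
    - [0,0,0.28,0,0,0,-1]
    - [0,0,0.28,0,0,0,-1]

```text
t: 8.4
position: [628.9, 217.0, 201.7]
eef_rot: [0.774, 0.634, 0.0, 0.0]
ft_force: [2.2, -0.1, -3.8]
finger_gap: 17.4
grip_force: 40.0
```

>>> step_arm:
  increments:
    - [0,0,0.015,0,0,0,-1]
    - [0,0,0.03,0,0,0,-1]
    - [0,0,0.045,0,0,0,-1]
    - [0,0,0.05,0,0,0,-1]

```text
t: 8.8
position: [628.9, 217.0, 195.5]
eef_rot: [0.774, 0.634, 0.001, 0.0]
ft_force: [5.4, 0.3, 0.3]
finger_gap: 17.5
grip_force: 40.4
```

>>> step_arm:
  increments:
    - [0.0017,0.0082,0,0,0,0,-1]
    - [0.0017,0.0082,0.02,0,0,0,-1]
    - [0.0017,0.0082,0.04,0,0,0,-1]
    - [0.0017,0.0082,0.04,0,0,0,-1]

```text
t: 9.2
position: [629.3, 217.1, 190.0]
eef_rot: [0.774, 0.634, -0.0, -0.0]
ft_force: [2.6, 2.0, -4.8]
finger_gap: 17.0
grip_force: 39.8
```

>>> step_arm:
  increments:
    - [0.001,0.004,0.012,0,0,0,-1]
    - [0.001,0.004,0.024,0,0,0,-1]
    - [0.001,0.004,0.024,0,0,0,-1]

```text
t: 9.5
position: [629.7, 216.9, 187.3]
eef_rot: [0.774, 0.634, -0.0, -0.0]
ft_force: [-0.6, 0.6, -3.3]
finger_gap: 17.5
grip_force: 40.0
```

>>> step_arm:
  increments:
    - [0,0,0.015,0,0,0,-1]
    - [0,0,0.03,0,0,0,-1]
    - [0,0,0.03,0,0,0,-1]

```text
t: 9.8
position: [629.9, 216.9, 184.8]
eef_rot: [0.774, 0.634, 0.0, 0.0]
ft_force: [-2.3, -1.1, 7.2]
finger_gap: 17.5
grip_force: 41.3
```

The lid is riding on the ribs at about 14 mm. I loosen the fingers, raise the tool slightly and turn back.

>>> step_arm:
  increments:
    - [0,0,0,0,0,0,-0.5]
    - [0,0,0,0,0,0,-0.5]
    - [0,0,-0.045,0,0,0,-0.5]
    - [0,0,-0.045,0,0,0,-0.5]

```text
t: 10.2
position: [630.2, 217.0, 190.2]
eef_rot: [0.774, 0.634, 0.0, 0.0]
ft_force: [-0.5, -0.1, 0.6]
finger_gap: 21.6
grip_force: 0.0
```

```bash
cat > m4.py <<'E'
# lid height above ledge and xy from side camera; top camera too if visible
from h import *
s=robot.observe();p=s["position"];q=s["eef_rot"]
print("t",s["t"],p.round(1),"head",round(2*np.arctan2(q[1],q[0]),3),"F",s["ft_force"].round(1),"M",s["moment"].round(2),"q6",s["qpos"][5].round(2),"gap",s["finger_gap"].round(1))
c="side";im=read_camera(c);cv2.imwrite(f"pics/side_{s['t']:.1f}.png",im)
m=masks(im)["orange"];B=(629.8,216.9)
u=proj([[*B,130]],c)[0].round().astype(int);o=u-32
a=hull(np.r_[circ(*B,90,75),circ(*B,175,75)],c,o,(64,64))>.5
w=((m[o[1]:o[1]+64,o[0]:o[0]+64])&a).astype(np.uint8);ww=np.zeros((64,64),np.uint8);cv2.fillConvexPoly(ww,cv2.convexHull(cv2.findNonZero(w)),1)
def fit(free):
    f=lambda v:np.abs(hull(np.r_[circ(*(v[:2] if free else B),100+v[-1],58),circ(*(v[:2] if free else B),141+v[-1],58)],c,o,(64,64))-ww).sum()
    x=[*B,10.] if free else [10.]
    sx=[x]+[[x[j]+(6 if j==i else 0) for j in range(len(x))] for i in range(len(x))]
    return minimize(f,x,method="Nelder-Mead",options=dict(initial_simplex=sx))
for fr in(0,1):
    b=fit(fr);print("height" if not fr else "xyh",b.x.round(1),round(b.fun,1))
ys,xs=np.nonzero(w);print("orange n",len(xs),"centroid",(xs.mean()+o[0]).round(2),(ys.mean()+o[1]).round(2),"bottom",ys.max()+o[1])
E
python3 m4.py
```

```text
Traceback (most recent call last):
  File "m4.py", line 4, in <module>
    print("t",s["t"],p.round(1),"head",round(2*np.arctan2(q[1],q[0]),3),"F",s["ft_force"].round(1),"M",s["moment"].round(2),"q6",s["qpos"][5].round(2),"gap",s["finger_gap"].round(1))
                                                                                                                                                             ^^^^^^^^^^^^^^^^^^^^^
AttributeError: 'float' object has no attribute 'round'
```

```bash
sed -i 's/s\["finger_gap"\].round(1)/s["finger_gap"]/' m4.py; python3 m4.py
```

```text
t 10.2 [630.2 217.  190.2] head 1.372 F [-0.5 -0.1  0.6] M [-0.06 -0.   -0.  ] q6 1.98 gap 21.646783195358065
height [16.5] 72.6
xyh [657.8 285.8 -45.4] 34.3
orange n 544 centroid 325.6 146.82 bottom 158
```

>>> step_arm:
  increments:
    - [0,0,0,0,0,-0.03,-0.5]
    - [0,0,0,0,0,-0.06,-0.5]
    - [0,0,0,0,0,-0.09,-0.5]
    - [0,0,0,0,0,-0.12,-0.5]
    - [0,0,0,0,0,-0.15,-0.5]
    - [0,0,0,0,0,-0.15,-0.5]

```text
t: 10.85
position: [631.0, 217.2, 191.5]
eef_rot: [0.603, 0.797, 0.002, 0.001]
ft_force: [-0.7, -1.1, 16.7]
finger_gap: 21.8
grip_force: 16.1
```

```bash
python3 m4.py
```

```text
t 10.85 [631.  217.2 191.5] head 1.846 F [-0.7 -1.1 16.7] M [-0.01  0.19 -0.49] q6 1.5 gap 21.822500680531697
height [18.2] 81.1
xyh [661.8 294.5 -52.4] 39.0
orange n 537 centroid 325.72 146.56 bottom 158
```

>>> step_arm:
  increments:
    - [0,0,-0.03,0,0,0.02,-0.48]
    - [0,0,-0.03,0,0,-0.03,-0.48]
    - [0,0,-0.03,0,0,-0.06,-0.48]
    - [0,0,-0.03,0,0,-0.09,-0.48]
    - [0,0,-0.03,0,0,-0.12,-0.48]
    - [0,0,-0.03,0,0,-0.12,-0.48]

```text
t: 11.5
position: [630.2, 217.0, 193.4]
eef_rot: [0.444, 0.896, 0.0, 0.0]
ft_force: [1.1, 0.6, 0.8]
finger_gap: 22.0
grip_force: 0.6
```

```bash
python3 m4.py
```

```text
t 11.5 [630.2 217.  193.4] head 2.222 F [1.1 0.6 0.8] M [ 0.17 -0.29  0.01] q6 1.13 gap 21.966072464313154
height [10.8] 88.3
xyh [663.9 299.6 -63.8] 45.1
orange n 520 centroid 325.69 148.14 bottom 159
```

Height dropped by about 7.5 mm with the force released, so it is in the thread. Now I turn forward while lowering the tool a little.

>>> step_arm:
  increments:
    - [0,0,0.02,0,0,0.03,-0.5]
    - [0,0,0.04,0,0,0.06,-0.5]
    - [0,0,0.04,0,0,0.09,-0.5]
    - [0,0,0.04,0,0,0.12,-0.5]
    - [0,0,0.04,0,0,0.15,-0.5]
    - [0,0,0.04,0,0,0.18,-0.5]
    - [0,0,0.04,0,0,0.2,-0.5]
    - [0,0,0.04,0,0,0.2,-0.5]

```text
t: 12.35
position: [630.0, 217.1, 188.0]
eef_rot: [0.701, 0.713, -0.0, -0.0]
ft_force: [1.4, 0.0, 0.3]
finger_gap: 21.4
grip_force: 0.6
```

```bash
python3 m4.py
```

```text
t 12.35 [630.  217.1 188. ] head 1.589 F [1.4 0.  0.3] M [ 0.19 -0.22  0.02] q6 1.76 gap 21.42315494890235
height [6.2] 72.0
xyh [658.6 291.4 -60. ] 33.9
orange n 542 centroid 325.28 148.68 bottom 160
```

>>> step_arm:
  increments:
    - [0,0,0.02,0,0,0.03,-0.5]
    - [0,0,0.02,0,0,0.06,-0.5]
    - [0,0,0.03,0,0,0.09,-0.5]
    - [0,0,0.03,0,0,0.12,-0.5]
    - [0,0,0.03,0,0,0.12,-0.5]

```text
t: 12.9
position: [629.8, 216.9, 184.5]
eef_rot: [0.821, 0.57, -0.0, -0.0]
ft_force: [-0.2, -0.3, -0.3]
finger_gap: 21.9
grip_force: 0.0
```

```bash
python3 m4.py
```

```text
t 12.9 [629.8 216.9 184.5] head 1.214 F [-0.2 -0.3 -0.3] M [ 0.01 -0.05 -0.  ] q6 2.14 gap 21.912772884428826
height [3.1] 67.8
xyh [657.5 286.4 -57.7] 28.8
orange n 548 centroid 325.49 148.95 bottom 160
```

>>> step_arm:
  increments:
    - [0,0,0,0,0,0.03,-0.5]
    - [0,0,0,0,0,0.06,-0.5]
    - [0,0,0,0,0,0.09,-0.5]
    - [0,0,0,0,0,0.12,-0.5]
    - [0,0,0,0,0,0.12,-0.5]

```text
t: 13.45
position: [629.8, 217.0, 184.4]
eef_rot: [0.913, 0.408, -0.0, -0.0]
ft_force: [-0.5, 0.6, 0.5]
finger_gap: 21.5
grip_force: 0.0
```

```bash
python3 m4.py
```

```text
t 13.45 [629.8 217.  184.4] head 0.839 F [-0.5  0.6  0.5] M [ 0.03 -0.03  0.06] q6 2.51 gap 21.452953062217887
height [2.5] 80.9
xyh [660.8 294.5 -68.5] 42.2
orange n 552 centroid 325.54 149.48 bottom 161
```

>>> step_arm:
  increments:
    - [0,0,0,0,0,0.03,-0.5]
    - [0,0,0,0,0,0.06,-0.5]
    - [0,0,0,0,0,0.08,-0.5]
    - [0,0,0,0,0,0.08,-0.5]

```text
t: 13.9
position: [630.0, 217.2, 184.7]
eef_rot: [0.957, 0.291, 0.0, -0.0]
ft_force: [0.7, 2.2, -0.5]
finger_gap: 21.6
grip_force: 40.8
```

```bash
python3 m4.py
```

```text
t 13.9 [630.  217.2 184.7] head 0.591 F [ 0.7  2.2 -0.5] M [ 0.25 -0.14  1.49] q6 2.76 gap 21.62516865511502
height [2.5] 78.0
xyh [664.5 300.2 -73.2] 28.4
orange n 544 centroid 325.79 149.28 bottom 161
```

>>> step_arm:
  increments:
    - [0,0,0,0,0,0.02,-0.5]
    - [0,0,0,0,0,0.03,-0.5]
    - [0,0,0,0,0,0.03,-0.5]

```text
t: 14.25
position: [629.4, 216.6, 184.8]
eef_rot: [0.969, 0.246, -0.001, 0.001]
ft_force: [-4.4, -3.5, 4.3]
finger_gap: 21.3
grip_force: 88.5
```

```bash
python3 m4.py
```

```text
t 14.25 [629.4 216.6 184.8] head 0.498 F [-4.4 -3.5  4.3] M [-0.84  0.86  2.52] q6 2.85 gap 21.306545939914507
height [2.5] 79.2
xyh [666.3 305.7 -78.1] 23.8
orange n 546 centroid 325.81 149.19 bottom 161
```

Moment rises elastically to 2.5 N m with height unchanged, so this is the hard stop. I ease off, open, rise and check by touching the bar top with closed fingers (expected TCP ≈ 202 if home).

>>> step_arm:
  increments:
    - [0,0,0,0,0,-0.05,-0.5]
    - [0,0,0,0,0,-0.05,0]
    - [0,0,0,0,0,-0.05,0]
    - [0,0,-0.1,0,0,-0.05,0]
    - [0,0,-0.25,0,0,-0.05,0]
    - [0,0,-0.4,0,0,-0.05,-1]
    - [0,0,-0.4,0,0,-0.05,-1]
    - [0,0,-0.4,0,0,-0.05,-1]
    - [0,0,-0.4,0,0,-0.05,-1]
    - [0,0,-0.4,0,0,-0.05,-1]

```text
t: 15.3
position: [629.7, 216.9, 231.9]
eef_rot: [0.948, 0.319, -0.001, -0.0]
ft_force: [-0.9, -0.8, -0.2]
finger_gap: 0.3
grip_force: 0.0
```

```bash
python3 m4.py
```

```text
t 15.3 [629.7 216.9 231.9] head 0.649 F [-0.9 -0.8 -0.2] M [ 0.05 -0.02  0.01] q6 2.7 gap 0.2954960321787226
height [2.5] 65.2
xyh [654.8 278.6 -52.1] 29.2
orange n 576 centroid 325.62 148.64 bottom 161
```

Touch: descend towards 202 and observe.

>>> step_arm:
  increments:
    - [0,0,0.12,0,0,0,-1]
    - [0,0,0.2,0,0,0,-1]
    - [0,0,0.23,0,0,0,-1]
    - [0,0,0.23,0,0,0,-1]

```text
t: 15.75
position: [629.7, 216.9, 204.4]
eef_rot: [0.948, 0.319, -0.001, -0.0]
ft_force: [0.4, 0.9, 0.3]
finger_gap: 0.1
grip_force: 0.0
```

>>> step_arm:
  increments:
    - [0,0,0.008,0,0,0,-1]
    - [0,0,0.016,0,0,0,-1]
    - [0,0,0.016,0,0,0,-1]

```text
t: 16.05
position: [630.0, 217.0, 203.3]
eef_rot: [0.948, 0.319, 0.0, 0.0]
ft_force: [-0.2, -1.0, 1.1]
finger_gap: 0.0
grip_force: 0.0
```

>>> step_arm:
  increments:
    - [0,0,0.005,0,0,0,-1]
    - [0,0,0.01,0,0,0,-1]
    - [0,0,0.01,0,0,0,-1]

```text
t: 16.35
position: [630.0, 217.0, 202.1]
eef_rot: [0.948, 0.319, 0.0, 0.0]
ft_force: [-0.3, -0.2, 2.0]
finger_gap: 0.3
grip_force: 0.9
```

Contact at TCP 202, so the lid is home. Now to the green key at (462.5,196), fingers closed, tool x along the key row.

```bash
echo "[629.8,217.0,202.2,0.65]" > cmd.json; python3 go.py 629.8,217,262,0.65 462.5,196,200,1.471 462.5,196,98,1.471
```

```text
[0.0, 0.0, -0.498] az -0.0 rows>= 2 -> [629.8, 217.0, 261.96, 0.65]
 [-0.608, -0.352, 0.258] az -0.261 rows>= 6 -> [546.15, 206.47, 231.0, 1.47]
 [-0.157, -0.685, 0.258] az -0.0 rows>= 2 -> [462.48, 196.0, 200.04, 1.47]
 [-0.0, 0.0, 0.85] az -0.0 rows>= 3 -> [462.48, 196.0, 98.04, 1.47]
```

>>> step_arm:
  increments:
    - [0,0,-0.25,0,0,0,-1]
    - [0,0,-0.498,0,0,0,-1]
    - [0,0,-0.498,0,0,0,-1]

```text
t: 16.65
position: [631.0, 217.2, 265.5]
eef_rot: [0.948, 0.319, 0.003, 0.0]
ft_force: [0.2, 0.4, 0.8]
finger_gap: 0.2
grip_force: 0.0
```

>>> step_arm:
  increments:
    - [-0.2,-0.117,0.08,0,0,-0.045,-1]
    - [-0.4,-0.23,0.17,0,0,-0.09,-1]
    - [-0.608,-0.352,0.258,0,0,-0.135,-1]
    - [-0.608,-0.352,0.258,0,0,-0.18,-1]
    - [-0.608,-0.352,0.258,0,0,-0.225,-1]
    - [-0.608,-0.352,0.258,0,0,-0.261,-1]
    - [-0.608,-0.352,0.258,0,0,-0.261,-1]

```text
t: 17.35
position: [546.1, 206.4, 230.3]
eef_rot: [0.741, 0.671, -0.0, -0.0]
ft_force: [-0.3, 0.6, 0.2]
finger_gap: -0.6
grip_force: 0.0
```

>>> step_arm:
  increments:
    - [-0.08,-0.34,0.13,0,0,0,-1]
    - [-0.157,-0.685,0.258,0,0,0,-1]
    - [-0.157,-0.685,0.258,0,0,0,-1]
    - [-0.157,-0.685,0.258,0,0,0,-1]

```text
t: 17.75
position: [461.9, 196.0, 199.7]
eef_rot: [0.743, 0.669, -0.0, -0.0]
ft_force: [-0.0, -0.1, -0.5]
finger_gap: -0.3
grip_force: 0.0
```

>>> step_arm:
  increments:
    - [0,0,0.3,0,0,0,-1]
    - [0,0,0.6,0,0,0,-1]
    - [0,0,0.8,0,0,0,-1]
    - [0,0,0.83,0,0,0,-1]
    - [0,0,0.83,0,0,0,-1]

```text
t: 18.25
position: [463.7, 196.2, 100.5]
eef_rot: [0.742, 0.67, 0.0, 0.0]
ft_force: [0.4, 0.4, 1.1]
finger_gap: 0.5
grip_force: 0.0
```

```bash
python3 - <<'E'
from h import *
s=robot.observe();p=s["position"];print(s["t"],p.round(1),s["ft_force"].round(1))
im=read_camera("side");a=im[150:190,255:315];A=cv2.resize(a,None,fx=7,fy=7,interpolation=cv2.INTER_CUBIC)
im=read_camera("top");b=im[215:255,200:265];B=cv2.resize(b,None,fx=5,fy=5,interpolation=cv2.INTER_CUBIC)
B=cv2.copyMakeBorder(B,0,A.shape[0]-B.shape[0],0,0,cv2.BORDER_CONSTANT)
cv2.imwrite("pics/keys.png",np.hstack([A,B]))
E
```

```text
18.25 [463.7 196.2 100.5] [0.4 0.4 1.1]
```

View pics/keys.png

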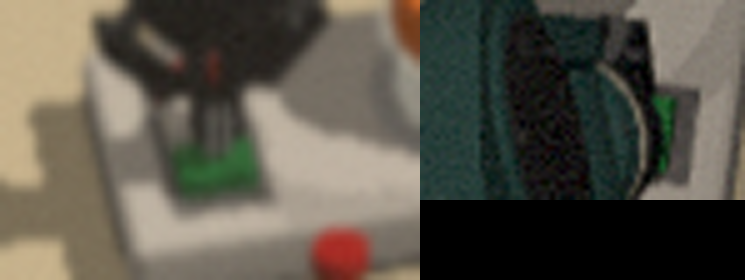

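In the side crop the closed fingertips stand over the green key at (215,150). I press.

>>> step_arm:
  increments:
    - [0,0,0.04,0,0,0,-1]
    - [0,0,0.08,0,0,0,-1]
    - [0,0,0.1,0,0,0,-1]
    - [0,0,0.12,0,0,0,-1]
    - [0,0,0.14,0,0,0,-1]
    - [0,0,0.14,0,0,0,-1]

```text
t: 18.95
position: [462.7, 196.1, 83.2]
eef_rot: [0.742, 0.67, 0.0, 0.0]
ft_force: [1.5, 0.2, 1.9]
finger_gap: -0.2
grip_force: 0.7
```

>>> step_arm:
  increments:
    - [0,0,0.006,0,0,0,-1]
    - [0,0,0.012,0,0,0,-1]
    - [0,0,0.012,0,0,0,-1]

```text
t: 19.25
position: [462.7, 196.1, 81.9]
eef_rot: [0.742, 0.67, 0.0, 0.0]
ft_force: [1.5, 0.3, 2.6]
finger_gap: 0.1
grip_force: 1.4
```

>>> step_arm:
  increments:
    - [0,0,0.005,0,0,0,-1]
    - [0,0,0.01,0,0,0,-1]
    - [0,0,0.01,0,0,0,-1]

```text
t: 19.55
position: [462.7, 196.1, 80.8]
eef_rot: [0.742, 0.67, 0.0, 0.0]
ft_force: [1.6, -0.8, 4.4]
finger_gap: 0.0
grip_force: 2.2
```

>>> step_arm:
  increments:
    - [0,0,0.005,0,0,0,-1]
    - [0,0,0.01,0,0,0,-1]
    - [0,0,0.01,0,0,0,-1]

```text
t: 19.85
position: [462.8, 196.1, 80.5]
eef_rot: [0.742, 0.67, 0.0, 0.0]
ft_force: [-5.1, -0.5, 23.3]
finger_gap: -0.1
grip_force: 11.5
```

Rigid stop reached (23 N). I retreat up and towards the robot's right, then check.

>>> step_arm:
  increments:
    - [0,0,-0.2,0,0,0,-1]
    - [0,0,-0.5,0,0,0,-1]
    - [0,0,-0.9,0,0,0,-1]
    - [0,0,-0.98,0,0,0,-1]
    - [0,0,-0.98,0,0,0,-1]

```text
t: 20.35
position: [463.2, 196.2, 198.3]
eef_rot: [0.742, 0.67, 0.001, 0.001]
ft_force: [-0.7, -0.1, -0.2]
finger_gap: -0.2
grip_force: 0.0
```

>>> step_arm:
  increments:
    - [0,0,-0.4,0,0,0,-1]
    - [0,0,-0.8,0,0,0,-1]
    - [0,0,-0.8,0,0,0,-1]
    - [0,0,-0.8,0,0,0,-1]

```text
t: 20.75
position: [462.7, 196.1, 292.1]
eef_rot: [0.742, 0.67, -0.0, -0.0]
ft_force: [-0.8, -0.0, -0.8]
finger_gap: 0.1
grip_force: 0.0
```

>>> step_arm:
  increments:
    - [-0.4,-0.2,0,0,0,0,-1]
    - [-0.8,-0.4,0,0,0,0,-1]
    - [-1,-0.5,0,0,0,0,-1]
    - [-1,-0.5,0,0,0,0,-1]

```text
t: 21.15
position: [388.1, 80.6, 291.3]
eef_rot: [0.743, 0.669, -0.001, -0.001]
ft_force: [-0.2, -0.5, 0.5]
finger_gap: -0.2
grip_force: 0.0
```

>>> step_arm:
  increments:
    - [-0.4,0,0,0,0,0,-1]
    - [-0.8,0,0,0,0,0,-1]
    - [-1,0,0,0,0,0,-1]
    - [-1,0,0,0,0,0,-1]

```text
t: 21.55
position: [378.3, -38.5, 291.3]
eef_rot: [0.743, 0.669, -0.001, -0.001]
ft_force: [0.0, 0.4, -0.3]
finger_gap: -0.1
grip_force: 0.0
```

```bash
python3 - <<'E'
from h import *
s=robot.observe();print(s["t"],s["position"].round(1),s["ft_force"].round(1))
im=read_camera("side");A=im[100:260,235:395];A=cv2.resize(A,(400,400),interpolation=cv2.INTER_CUBIC)
im2=read_camera("top");B=im2[140:260,190:310];B=cv2.resize(B,(400,400),interpolation=cv2.INTER_CUBIC)
cv2.imwrite("pics/end.png",np.hstack([A,B]))
R={c:cv2.imread(f"pics/{c}0.png") for c in C}
for c,i in(("side",im),("top",im2)):
    for col in("red","green"):
        for lab,j in(("before",R[c]),("now",i)):
            m=masks(j)[col].astype(np.uint8);w=np.zeros_like(m)
            if c=="top":w[222:255,205:262]=1
            else:w[150:182,268:300]=1
            n,l,st,ce=cv2.connectedComponentsWithStats(m&w)
            if n>1:k=1+np.argmax(st[1:,4]);print(c,col,lab,st[k,4],ce[k].round(2))
E
```

```text
21.55 [378.3 -38.5 291.3] [ 0.   0.4 -0.3]
side red before 45 [281.22 160.62]
side green before 52 [285.06 173.19]
side green now 29 [286.9  173.86]
top red before 158 [218.32 237.7 ]
top red now 168 [217.74 237.7 ]
top green before 152 [244.57 241.12]
top green now 146 [245.03 240.9 ]
```

View pics/end.png

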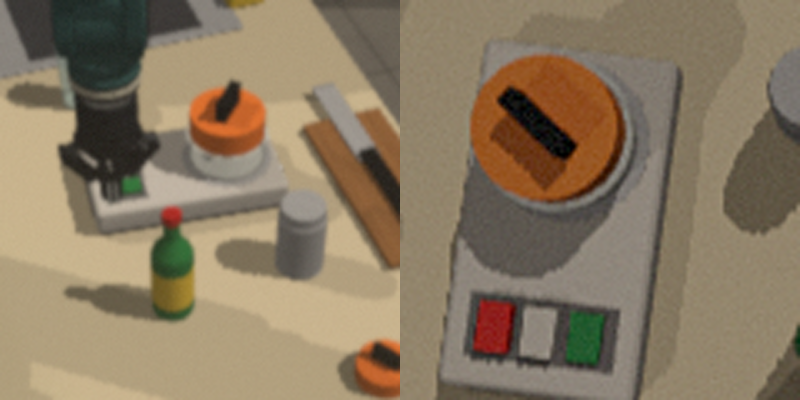

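The lid sits level on the bowl. In the top view red moved outward and grew (popped up), green moved inward and shrank (down), and the bottle and canister are upright. Handing in.

```bash
python3 -c "
from plant import robot
print(robot.hand_in())"
```

```text
the job is handed in; nothing more can be done
None
```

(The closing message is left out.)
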